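# Snap the diffuser onto the long cab lamp

## Robot

A 6-joint arm with a two-finger parallel gripper is mounted at the origin on the work surface. World frame = base frame: x ahead of the robot, y to its left, z up, the work surface at z = 0. Lengths are in mm, angles in rad, forces in N, time in s.
With the tool pointing down it reaches from about 200 to 875 mm from the base axis. Payload 3.4 kg.
Tool frame: the origin (TCP) lies midway between the tips of the shut fingers; the grasp point (between the pads) lies robot.grasp_offset behind it (robot.grasp_offset is the distance from the TCP to the grasp point, in mm); z points along the fingers, y is the line along which they close (so a half turn about z gives the same grasp; the last joint's range is limited). The gripper opens to 94 mm and grips with 3 to 60 N. Pads are 16 mm wide; open, the fingers measure 119 mm over their backs; the gripper's body (75 mm by 177 mm) begins 78 mm behind the grasp point.
Start: joints at [1.041, 0.276, 1.505, -0, 1.361, -0.121], TCP at [228.588, 527.648, 205.493] pointing down, gripper open.
Joint ranges: [-2.89, 2.89], [-0.75, 2.08], [0.22, 2.7], [-1.18, 4.32], [0.11, 2.71], [-2.7, 2.7]. Speed limits (rad/s): [2.57, 2.57, 3.14, 3.14, 3.14, 3.14].

## Interface

Orientations are given as a unit quaternion [x, y, z, w].
In Python, from rig import robot gives the robot as it stands.
- The arm moves only by the shell command python3 -m crank 'ROWS' [FORCE]. ROWS is JSON, one flat list of numbers, 5 for each row, row after row: the finger opening in m, from 0 to 0.094, then the shift along the tool's x, y, z in m, then the turn about the tool's z in rad. A call has 1 to 20 rows; each row is the pose to reach, as a shift and turn from the pose commanded when the call began, along the tool's axes at that moment; what a row does not reach only later rows make up. A row lasts 1/10 s, in which the tool goes at most 50 mm and 8.59 degrees, less where a joint would pass 70% of its speed; a pose out of reach is approached as far as the arm can. A call with a gripper value outside its range is refused whole. The fingers move at their own pace and stop on an object; FORCE is the grip in N (left out, the last holds). Time passes only in rows, so rows that repeat a pose let the fingers close. It gives the time, the measured TCP pose, the force, the opening and the grip force at its end, in the units of the state.
- robot.state(): the state, without advancing time (a new reading comes with each control period).
- robot.capture(name): name is "scene" or "top" or "wrist"; returns a dict with "image" (420x560x3 uint8, red, green, blue), "mtx" (3x3 intrinsics, pixels), "cam_to_world" (4x4, takes a point from camera to world coordinates); the wrist camera has in their place "mount" (4x4, takes a point from camera to tool coordinates, whose origin is the TCP and whose axes are the flange's). Camera axes: x right, y down, z forward; pixel columns grow to the right and rows downward; lengths in mm; the calibration is good to about 2 mm. The wrist camera is an equidistant fisheye: a pixel r from the principal point sees the ray r / f radians off the axis. A picture is of the moment at which its call begins: read the wrist's pose just before it. There is no depth.
- robot.hand_in(): hands the job in; it is judged then, once.
Trained networks look in a picture, given as the dict that the camera call returned (one of the last four; its "shot" number tells which), for a name from the list of things; names that differ only in an ending like _2 or _b are one class to them, and where a whole thing is asked for, a point or a joint stands for the part that bears it (a point fixed in the world has none). Each returns a list of dicts, best first, with "p" (0 to 1); they miss things now and then, are a little off and sometimes report something else, mostly with a low value. They report only what shows in the picture. A call takes as long as a camera call. They do not tell look-alikes from the thing itself.
- robot.spot_in(label, picture): "pixel" ([column, row] in pixels, amid what is visible of it).
- robot.regions_of(label, picture): "pixels" (420x560 bool, what is visible of it) and "pixel" ([column, row] in pixels, amid what is visible of it).
- robot.place_of(label, picture): "pixel" ([column, row] in pixels: a listed point, or the origin of a listed thing).
The state is a dict: "t": time; "joints": joint angles; "dq": joint speeds; "tau": joint torques, N m; "tcp_pos": TCP position; "tool_rot": TCP orientation; "contact_force": force on the tool from outside, world axes, zero at the start; "torque": the same for the moment, N m; "gripper_width": finger opening in mm; "grip_force": force on a finger pad.
Only numpy, scipy, OpenCV 4.12 (cv2) and the standard library are available. Lean on these libraries where they do the work, as an engineer would, in place of code of your own. Each camera call takes 0.05 s, during which the arm holds its last target. There are 200 camera calls.

## Task

Two truck cab lamps are on the bench with their white diffusers only laid on loosely. Finish the long one: press its diffuser down at the corners until every clip has clicked and it sits fully home, flush all round. Leave the square lamp's diffuser loose as it is, since that lamp still needs its bulbs.

Things in the scene. Friction and masses are not known exactly. Their poses are not given: they have to be found in the camera images.
- long_diffuser: loose opal cover 180 x 100 mm (x, y); origin: centre of its 5 mm plate's underside, z up. Raised boss at each corner, 30 x 28 mm, centre x +-74, y +-35, top 15 mm above origin, with a clip leg below it. Clips start unlatched, plate 10 mm above the rim. Press on a boss, about 10 N: it goes down 10 mm and clicks; the opposite corner may rise 10 mm until pressed. Middle panel is 3 mm high.
- long_lamp: grey plastic housing of the long lamp, an open tray 180 x 100 x 45 mm on a 12 mm plywood board (230 x 110 mm) fixed to the bench. Origin: centre of the board's underside, on the bench; axes as its diffuser's. Its rim is at z = 57 mm, where the diffuser's origin lies when home (tops of its bosses then at 72 mm).
- square_diffuser: the square lamp's diffuser, 120 x 120 mm, of the same white plastic and make, a boss at each corner, also standing 10 mm above its own housing's rim; origin at the centre of its plate's underside. To be left alone.
Not all that is in view belongs to the job. Leave any green or pink look-alike of the long_diffuser alone.

How it is judged (in metres and radians):
At the end, for the whole second after the job is handed in: The long diffuser is clipped down on its housing: its origin within 2 mm of the home height (57 mm above the housing's origin), level with the housing within 0.025 rad, at rest; the square diffuser is still up on its unlatched clips (z of long_diffuser in the frame of long_lamp between 0.054 and 0.059 m and angle between the z axis of long_diffuser and the z axis of long_lamp, either way round below 0.025 rad and linear speed of long_diffuser below 0.02 m/s and z of square_diffuser in the frame of long_lamp above 0.062 m); the robot touches nothing.
It fails at once if the square lamp's diffuser is pressed or shifted (more than 5 mm, or tilted more than 0.04 rad) (distance of square_diffuser from where it was at the start of the episode above 0.005 m or angle between square_diffuser's own z axis and vertical above 0.04 rad).
It also fails if it takes over 45 s, if anything falls off the work surface, if the arm or the gripper's body presses on something with over 40 N, if the wrist force passes 120 N, or if a joint passes its speed limit or range.

## Working session

There is one attempt and no reset: what is moved stays moved. The work goes in short steps, Python scripts to look and compute and a shell command to move; the robot and the scene stay as the last step left them, time stands still between calls to the robot, and variables do not carry over. Pictures are saved under pics/ and viewed, at most 10 in all, crops included, and the job is handed in when it is done.

```bash
ls; mkdir -p pics
python3 - <<'E'
from rig import robot
import cv2,numpy as np
print(robot.grasp_offset, robot.state())
for n in ("top","scene"):
    p=robot.capture(n)
    cv2.imwrite(f"pics/{n}0.png",p["image"][:,:,::-1])
    print(n,p["mtx"].tolist(),np.round(p["cam_to_world"],4).tolist())
    for l in ("long_diffuser","square_diffuser","long_lamp"):
        for d in robot.place_of(l,p): print(l,d)
E
```

```text
pics
18.8 {'t': 0.0, 'joints': array([ 1.04098358e+00,  2.76569348e-01,  1.50613705e+00, -1.10218659e-05,
        1.36069102e+00, -1.20996020e-01]), 'dq': array([-9.65365876e-04,  5.70040566e-06, -4.19519387e-04,  1.05211584e-03,
        7.31271126e-04, -4.70707977e-04]), 'tau': array([-2.05870865e-04, -4.04587877e+01, -2.37236238e+01,  7.00117671e-02,
        3.46807740e-02, -1.47061078e-04]), 'tcp_pos': array([228.28938409, 527.11115109, 204.61781573]), 'tool_rot': array([ 2.02986663e-01,  9.79181087e-01, -8.56747842e-04, -2.83377948e-04]), 'contact_force': array([0.76032678, 0.27331177, 0.88730216]), 'torque': array([-0.04448939,  0.01355951, -0.04580542]), 'grip_force': 0.0, 'gripper_width': 93.71651577069292}
top [[402.62056856660985, 0.0, 279.15406217470456], [0.0, 402.62056856660985, 206.97706971642285], [0.0, 0.0, 1.0]] [[0.0133, -0.992, 0.1259, 375.7025], [-0.9999, -0.0133, 0.0004, -19.8404], [0.0013, -0.1259, -0.992, 1274.177], [0.0, 0.0, 0.0, 1.0]]
long_diffuser {'pixel': [389.6, 138.5], 'p': 0.96}
long_diffuser {'pixel': [400.2, 310.5], 'p': 0.93}
long_diffuser {'pixel': [310.2, 123.0], 'p': 0.85}
long_diffuser {'pixel': [373.8, 220.6], 'p': 0.79}
square_diffuser {'pixel': [172.5, 228.9], 'p': 0.92}
long_lamp {'pixel': [370.6, 222.0], 'p': 0.9}
scene [[498.61728855121186, 0.0, 279.9374501172509], [0.0, 498.61728855121186, 208.7893687492293], [0.0, 0.0, 1.0]] [[0.46, 0.4581, -0.7606, 1550.9916], [0.8876, -0.261, 0.3796, -544.8154], [-0.0246, -0.8497, -0.5267, 793.963], [0.0, 0.0, 0.0, 1.0]]
long_diffuser {'pixel': [126.5, 207.4], 'p': 0.98}
long_diffuser {'pixel': [180.8, 236.8], 'p': 0.9}
long_diffuser {'pixel': [191.4, 323.2], 'p': 0.63}
long_diffuser {'pixel': [305.6, 297.3], 'p': 0.61}
square_diffuser {'pixel': [364.8, 176.3], 'p': 0.58}
long_lamp {'pixel': [186.0, 256.8], 'p': 0.85}
```

View pics/top0.png

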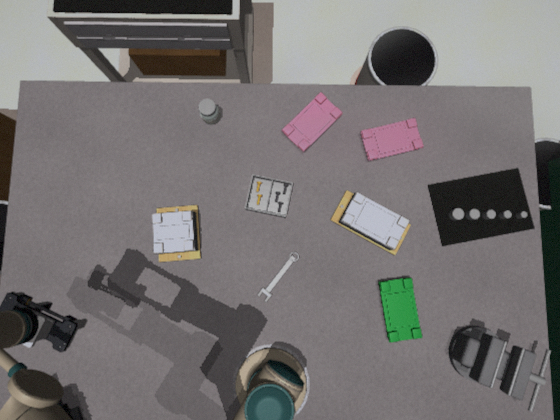

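View pics/scene0.png

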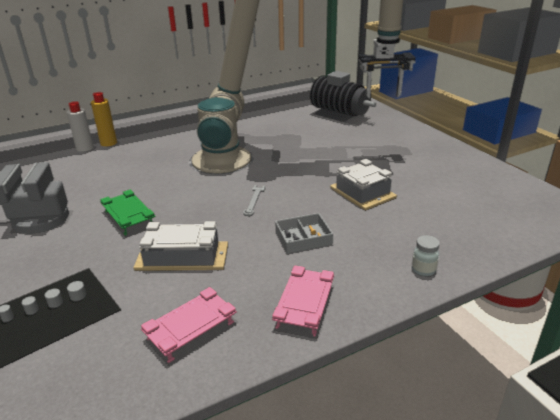

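Candidates in the top view are white long on plywood (374,220), pink (311,122), pink (390,138), green (400,310) and white square (174,231). I choose (374,220), since it is white, long and on a board. Next I measure it and check a close crop.

```bash
cat > h.py <<'E'
from rig import robot
import numpy as np,cv2
def toworld(p,uv,z):
    T=p["cam_to_world"];d=T[:3,:3]@np.linalg.inv(p["mtx"])@np.array([*uv,1.])
    return T[:3,3]+d*(z-T[2,3])/d[2]
def topix(p,X):
    T=p["cam_to_world"];c=T[:3,:3].T@(np.array(X)-T[:3,3]);q=p["mtx"]@c;return q[:2]/q[2]
def bosses(o,yaw,z):
    c,s=np.cos(yaw),np.sin(yaw)
    return [np.array([o[0]+c*x-s*y,o[1]+s*x+c*y,z]) for x,y in((74,35),(74,-35),(-74,-35),(-74,35))]
E
python3 - <<'E'
from h import *
p=robot.capture("top")
best=min(robot.regions_of("long_diffuser",p),key=lambda d:np.hypot(d["pixel"][0]-374,d["pixel"][1]-220))
m=best["pixels"];ys,xs=np.nonzero(m)
W=np.array([toworld(p,(x,y),72)[:2] for x,y in zip(xs,ys)],np.float32)
r=cv2.minAreaRect(W);print(best["p"],r, W.mean(0))
for l in("long_diffuser",):
    for d in robot.place_of(l,p): print(d["pixel"],toworld(p,d["pixel"],67)[:2].round(1))
print('lamp',[toworld(p,d["pixel"],0)[:2].round(1) for d in robot.place_of("long_lamp",p)])
yaw=np.radians(r[2]); 
if r[1][0]<r[1][1]: yaw+=np.pi/2
print('yaw',yaw)
B=bosses(r[0],yaw,82)
img=p["image"][:,:,::-1].copy()
s=8;x0,y0=325,180
im=cv2.resize(img[y0:y0+75,x0:x0+95],None,fx=s,fy=s,interpolation=cv2.INTER_CUBIC)
for i,b in enumerate(B):
    u=((topix(p,b)-[x0,y0]+.5)*s).astype(int);cv2.circle(im,tuple(map(int,u)),4,(0,0,255),-1);cv2.putText(im,str(i),tuple(map(int,u+6)),0,.6,(255,0,0),2)
    print(i,b.round(1))
cv2.imwrite("pics/crop1.png",im)
E
```

```text
0.7 ((493.80035400390625, -307.0637512207031), (184.64422607421875, 105.30059051513672), 61.611331939697266) [ 493.14224 -307.5672 ]
[309.8, 125.0] [ 786.5 -111. ]
[389.0, 138.6] [ 746.4 -355.9]
[373.5, 224.2] [ 480.5 -303.7]
[394.5, 309.3] [ 231.4 -361.2]
lamp [array([ 492.9, -310. ])]
yaw 1.0753205988868617
0 [ 498.2 -225.3   82. ]
1 [ 559.8 -258.6   82. ]
2 [ 489.4 -388.8   82. ]
3 [ 427.8 -355.5   82. ]
```

View pics/crop1.png

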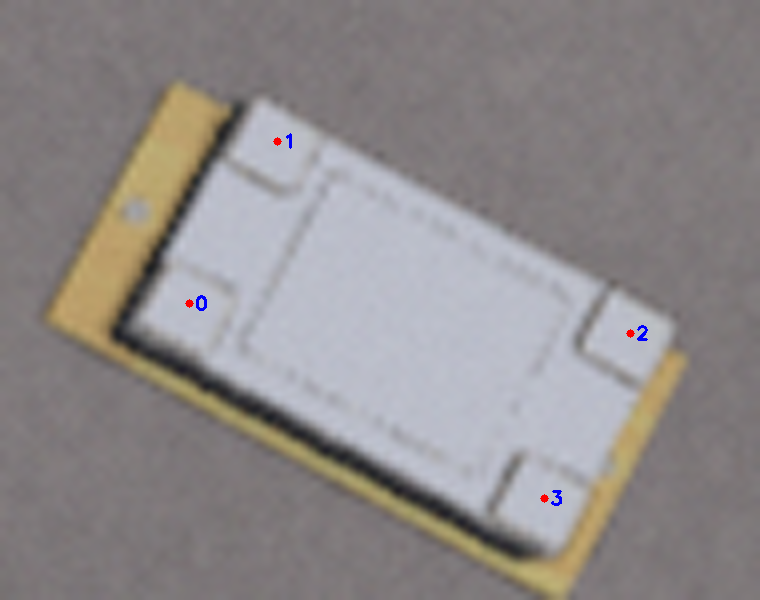

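The crop shows the white long diffuser on its plywood board, and the predicted boss points (pixels 189,303; 277,141; 630,333; 544,498) all land on bosses. Its measured size, 184x105, also matches. I'm moving above boss 0 with the fingers shut.

```bash
python3 -m crank '[0,-0.547,-0.583,0.04,0, 0,-0.547,-0.583,0.04,0, 0,-0.547,-0.583,0.04,0, 0,-0.547,-0.583,0.04,0, 0,-0.547,-0.583,0.04,0, 0,-0.547,-0.583,0.04,0, 0,-0.547,-0.583,0.04,0, 0,-0.547,-0.583,0.04,0, 0,-0.547,-0.583,0.04,0, 0,-0.547,-0.583,0.04,0, 0,-0.547,-0.583,0.04,0, 0,-0.547,-0.583,0.04,0, 0,-0.547,-0.583,0.04,0, 0,-0.547,-0.583,0.04,0, 0,-0.547,-0.583,0.04,0, 0,-0.547,-0.583,0.04,0, 0,-0.547,-0.583,0.04,0, 0,-0.547,-0.583,0.04,0, 0,-0.547,-0.583,0.04,0, 0,-0.547,-0.583,0.04,0]' 20
python3 - <<'E'
from h import *
from scipy.spatial.transform import Rotation as R
s=robot.state();p=robot.capture("wrist")
print(s["t"],s["tcp_pos"],R.from_quat(s["tool_rot"]).as_matrix().round(4).tolist(),s["joints"])
cv2.imwrite("pics/w1.png",p["image"][:,:,::-1]); print(p["mtx"].tolist(),p["mount"].tolist())
Rt=R.from_quat(s["tool_rot"]).as_matrix();img=p["image"][:,:,::-1].copy();M=np.array(p["mount"])
for i,b in enumerate(bosses((493.8,-307.1),1.0753,82)):
    t=Rt.T@(b-s["tcp_pos"]);c=M[:3,:3].T@(t-M[:3,3]);rr=np.hypot(c[0],c[1]);th=np.arctan2(rr,c[2])
    u=p["mtx"][0,0]*th*c[:2]/rr+p["mtx"][:2,2]
    print(i,u.round(1), (Rt.T@(b-s["tcp_pos"])).round(1));cv2.circle(img,tuple(map(int,u)),3,(0,0,255),-1)
cv2.imwrite("pics/w1.png",img)
E
```

```text
t: 2.6
tcp_pos: [498.3, -223.1, 165.7]
tool_rot: [0.202, 0.979, 0.0, -0.0]
contact_force: [-0.2, -0.5, 0.5]
gripper_width: 0.5
grip_force: 0.0
2.6 [ 498.25112409 -223.14615964  165.70921489] [[-0.9182, 0.3961, -0.0001], [0.3961, 0.9182, 0.0005], [0.0003, 0.0004, -1.0]] [-5.48814261e-01  2.58226786e-01  1.63199154e+00  4.04465283e-04
  1.25175188e+00 -1.71244520e+00]
[[325.19226210127806, 0.0, 280.01157969298777], [0.0, 325.19226210127806, 209.12185576048492], [0.0, 0.0, 1.0]] [[3.1003404767423126e-06, -0.961001741350108, -0.2765423170374588, 80.04009665336976], [0.9999998243983087, 0.00016686283738496282, -0.0005686476451268769, 0.35818438030755206], [0.0005926160128594866, -0.27654226671315907, 0.961001573113909, -178.77780158374534], [0.0, 0.0, 0.0, 1.0]]
0 [277.3 215.2] [-0.9 -2.1 83.7]
1 [270.8 287.4] [-70.6  -8.3  83.7]
2 [121.5 269.7] [ -57.5 -155.7   83.6]
3 [115.9 201. ] [  12.2 -149.5   83.6]
```

View pics/w1.png

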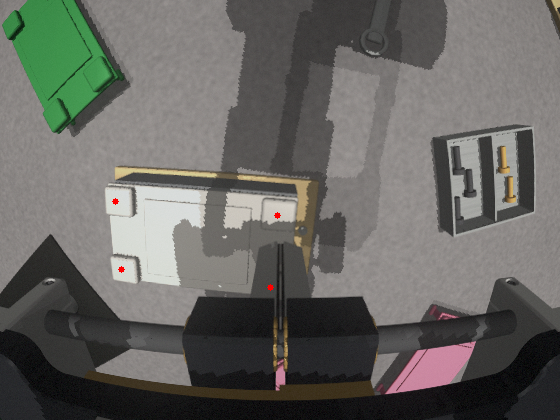

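The wrist view shows the projected points at (277,215), (121,270) and (116,201) sitting on bosses, with boss 1 hidden behind the fingers. I'm pressing boss 0.

```bash
python3 -m crank '[0,0,-0.002,0.04,0, 0,0,-0.002,0.07,0, 0,0,-0.002,0.08,0, 0,0,-0.002,0.083,0, 0,0,-0.002,0.086,0, 0,0,-0.002,0.089,0, 0,0,-0.002,0.092,0, 0,0,-0.002,0.093,0, 0,0,-0.002,0.094,0, 0,0,-0.002,0.094,0]'
```

```text
t: 3.65
tcp_pos: [498.8, -226.8, 74.1]
tool_rot: [0.203, 0.979, -0.0, 0.001]
contact_force: [-3.1, 2.3, 12.5]
gripper_width: 0.6
grip_force: 5.9
```

```bash
python3 -m crank '[0,0,0,0.002,0, 0,0,0,0.004,0, 0,0,0,0.004,0, 0,0,0,0.004,0]'
```

```text
t: 4.05
tcp_pos: [499.2, -226.9, 73.4]
tool_rot: [0.203, 0.979, -0.001, 0.002]
contact_force: [-7.5, 5.8, 30.5]
gripper_width: 0.2
grip_force: 15.3
```

```bash
python3 -m crank '[0,0,0,-0.02,0, 0,0,0,-0.045,0, 0,-0.04,-0.003,-0.045,0, 0,-0.07,-0.006,-0.045,0, 0,-0.07,-0.006,-0.045,0, 0,-0.07,-0.006,-0.03,0, 0,-0.07,-0.006,-0.02,0, 0,-0.07,-0.006,-0.015,0, 0,-0.07,-0.006,-0.012,0, 0,-0.07,-0.006,-0.009,0, 0,-0.07,-0.006,-0.006,0, 0,-0.07,-0.006,-0.004,0, 0,-0.07,-0.006,-0.002,0, 0,-0.07,-0.006,0,0, 0,-0.07,-0.006,0,0]'
```

```text
t: 5.55
tcp_pos: [560.0, -260.0, 72.1]
tool_rot: [0.203, 0.979, -0.0, 0.001]
contact_force: [-5.2, 3.5, 23.4]
gripper_width: 0.4
grip_force: 11.9
```

```bash
python3 -m crank '[0,0,0,-0.02,0, 0,0,0,-0.05,0, 0,0.004,-0.045,-0.05,0, 0,0.009,-0.095,-0.05,0, 0,0.013,-0.147,-0.05,0, 0,0.013,-0.147,-0.05,0, 0,0.013,-0.147,-0.038,0, 0,0.013,-0.147,-0.03,0, 0,0.013,-0.147,-0.026,0, 0,0.013,-0.147,-0.022,0, 0,0.013,-0.147,-0.018,0, 0,0.013,-0.147,-0.014,0, 0,0.013,-0.147,-0.011,0, 0,0.013,-0.147,-0.008,0, 0,0.013,-0.147,-0.005,0, 0,0.013,-0.147,-0.003,0, 0,0.013,-0.147,-0.001,0, 0,0.013,-0.147,0,0, 0,0.013,-0.147,0,0]'
```

```text
t: 7.45
tcp_pos: [489.6, -389.8, 72.1]
tool_rot: [0.203, 0.979, -0.001, 0.001]
contact_force: [-4.6, 3.9, 21.6]
gripper_width: 0.6
grip_force: 11.2
```

```bash
python3 -m crank '[0,0,0,-0.02,0, 0,0,0,-0.05,0, 0,0.035,0.003,-0.05,0, 0,0.07,0.006,-0.05,0, 0,0.07,0.006,-0.05,0, 0,0.07,0.006,-0.038,0, 0,0.07,0.006,-0.03,0, 0,0.07,0.006,-0.026,0, 0,0.07,0.006,-0.022,0, 0,0.07,0.006,-0.018,0, 0,0.07,0.006,-0.014,0, 0,0.07,0.006,-0.011,0, 0,0.07,0.006,-0.008,0, 0,0.07,0.006,-0.005,0, 0,0.07,0.006,-0.003,0, 0,0.07,0.006,-0.001,0, 0,0.07,0.006,0,0, 0,0.07,0.006,0,0]'
```

```text
t: 9.25
tcp_pos: [427.8, -356.4, 72.1]
tool_rot: [0.203, 0.979, -0.001, 0.001]
contact_force: [-5.0, 4.8, 26.7]
gripper_width: 0.7
grip_force: 13.4
```

Bosses 1, 2 and 3 stopped at z=72.1, which is home height. Boss 0 stopped at 73.4, so I'm pressing it again.

```bash
python3 -m crank '[0,0,0,-0.02,0, 0,0,0,-0.05,0, 0,-0.004,0.045,-0.05,0, 0,-0.009,0.095,-0.05,0, 0,-0.013,0.147,-0.05,0, 0,-0.013,0.147,-0.05,0, 0,-0.013,0.147,-0.038,0, 0,-0.013,0.147,-0.03,0, 0,-0.013,0.147,-0.026,0, 0,-0.013,0.147,-0.022,0, 0,-0.013,0.147,-0.018,0, 0,-0.013,0.147,-0.014,0, 0,-0.013,0.147,-0.011,0, 0,-0.013,0.147,-0.008,0, 0,-0.013,0.147,-0.005,0, 0,-0.013,0.147,-0.003,0, 0,-0.013,0.147,-0.001,0, 0,-0.013,0.147,0,0, 0,-0.013,0.147,0,0]'
```

```text
t: 11.15
tcp_pos: [498.2, -226.7, 72.1]
tool_rot: [0.203, 0.979, -0.001, 0.001]
contact_force: [-5.5, 3.1, 28.4]
gripper_width: 0.1
grip_force: 13.9
```

```bash
python3 -m crank '[0,0,0,-0.02,0, 0,0,0,-0.05,0, 0,-0.2,0,-0.1,0, 0,-0.2,0.2,-0.1,0, 0,-0.2,0.2,-0.1,0, 0,-0.2,0.2,-0.1,0, 0,-0.2,0.2,-0.1,0, 0,-0.2,0.2,-0.1,0, 0,-0.2,0.2,-0.1,0]'
python3 - <<'E'
from h import *
p=robot.capture("scene")
x0,y0=125,205
im=cv2.resize(p["image"][y0:y0+75,x0:x0+115,::-1],None,fx=6.9,fy=6.9,interpolation=cv2.INTER_CUBIC)
for z,c in((57,(0,255,0)),(72,(0,0,255))):
  for b in bosses((493.8,-307.1),1.0753,z):
    u=(topix(p,b)-[x0,y0]+.5)*6.9;cv2.circle(im,tuple(map(int,u)),3,c,-1)
cv2.imwrite("pics/s2.png",im)
im=cv2.resize(p["image"][150:215,320:410,::-1],None,fx=6,fy=6,interpolation=cv2.INTER_CUBIC)
cv2.imwrite("pics/s3.png",im)
print(robot.state()["contact_force"])
E
```

```text
t: 12.05
tcp_pos: [766.2, -118.4, 166.8]
tool_rot: [0.201, 0.98, 0.001, 0.002]
contact_force: [-1.4, -0.2, -0.5]
gripper_width: 0.6
grip_force: 0.0
[-0.43327465  0.26781187 -0.21216833]
```

View pics/s2.png

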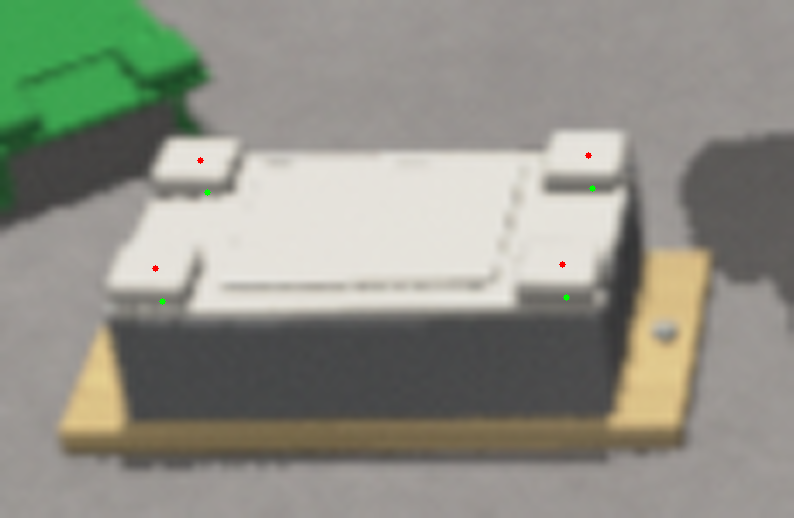

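View pics/s3.png

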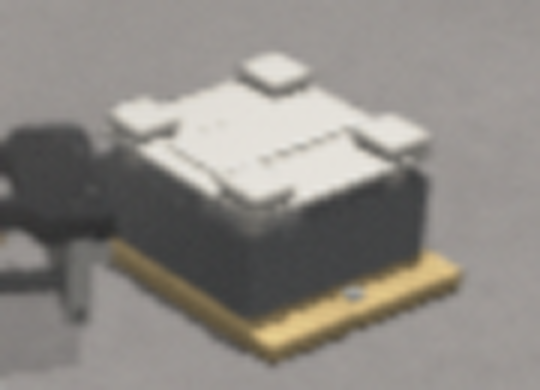

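The long diffuser is flush: boss tops at (200,160), (588,155), (562,264) and (155,268) match the z=72 projections. The square one still stands off its rim. The tool is clear at z=167, so I'm handing in.

```bash
python3 -c "
from rig import robot
print(robot.hand_in())"
```

```text
the job is handed in; nothing more can be done
None
```

The long lamp's diffuser is pressed home at all four corners and looks flush in the last camera view. The square lamp's diffuser was left loose and untouched, and the job is handed in (no verdict was returned).

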